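Lock a board in the holding jig with two captive swing-clamp bolts

ROBOT

A 6-joint arm with a two-finger parallel gripper is mounted at the origin on a cart in front of the work surface, level with it; the furniture and walls round the work are solid. World frame = base frame: x ahead of the robot, y to its left, z up, the work surface at z = 0. Lengths are in m, angles in rad, forces in N, time in s.
With the tool pointing down it reaches from about 0.3 to 0.75 m from the base axis. Payload 8.5 kg.
Tool frame: the origin (TCP) lies at the very end of the fingers, on their centre line; the grasp point (between the pads) lies ctrl.grip_point_offset behind it (ctrl.grip_point_offset is the distance from the TCP to the grasp point, in m); z points along the fingers, y is the line along which they close (so a half turn about z gives the same grasp; the last joint's range is limited). The gripper opens to 88 mm and grips with 3 to 60 N. Pads are 18 mm wide; open, the fingers measure 123 mm over their backs; the gripper's body (75 mm by 187 mm) begins 45 mm behind the grasp point.
Start: joints at [1.116, 0.381, 1.297, -0, 1.464, -0.215], TCP at [0.131, 0.534, 0.239] pointing down, gripper open.
Joint ranges: [-3.11, 3.11], [-0.89, 2.33], [0.22, 2.48], [-1.42, 4.56], [0.17, 2.85], [-2.88, 2.88]. Speed limits (rad/s): [2.39, 2.39, 3.14, 3.14, 3.14, 3.14].

INTERFACE

Orientations are given as a rotation vector (axis times angle).
In Python, from plant import ctrl gives the robot as it stands.
- The arm moves only by the shell command python3 -m inch 'ROWS' [OPENING] [FORCE]. ROWS is JSON, a list of rows, each an object of numbers: "tx", "ty", "tz": the shift along the tool's x, y, z each as a share of 0.05 m, from -1 to 1; "twist": the turn about the tool's z as a share of 0.08 rad, from -1 to 1. In form: [{"tx": .., "ty": .., "tz": .., "twist": ..}, ...]. A call has 1 to 8 rows; each row shifts and turns the commanded pose from where the row before left it, along the tool's axes as they then stand; what a row does not reach is not made up. A row lasts 1/10 s, in which the tool goes at most 50 mm and 8.59 degrees, less where a joint would pass 70% of its speed; a pose out of reach is approached as far as the arm can. A call with a number of a shift or a turn outside -1 to 1 is refused whole. A call with a gripper value outside its range is refused whole. OPENING is the closure, from -1 (fully open) to 1 (shut), so that 0 is half open, set as the call begins (- or left out, the last holds). The fingers move at their own pace and stop on an object; FORCE is the grip in N (left out, the last holds). Time passes only in rows, so rows that do not move let the fingers close. It gives the time, the measured TCP pose, the force, the opening and the grip force at its end, in the units of the state.
- ctrl.get_state(): the state, without advancing time (a new reading comes with each control period).
- ctrl.capture(name): name is "side" or "top" or "wrist"; returns the picture (384x512x3 uint8, red, green, blue); there is no depth.
- ctrl.camera_model(name): a dict with "intrinsics" (3x3 intrinsics, pixels), "D" ([k1, k2, p1, p2, k3] as OpenCV has them; the pictures are not rectified), "R" (3x3) and "t" (3): a world point X has camera coordinates R X + t. Camera axes: x right, y down, z forward; pixel columns grow to the right and rows downward; lengths in m; the calibration is good to about 2 mm. A picture is of the moment at which its call begins: read the wrist's pose just before it. camera_model takes no time and is no camera call; for the wrist camera it gives the pose at the moment of the call.
- ctrl.hand_in(): hands the job in; it is judged then, once.
The state is a dict: "time_s": time; "joint_pos": joint angles; "joint_velocities": joint speeds; "joint_torque": joint torques, N m; "ee_pos": TCP position; "tool_rot": TCP orientation; "contact_force": force on the tool from outside, world axes, zero at the start; "wrist_torque": the same for the moment, N m; "width": finger opening in m; "gripper_force": force on a finger pad.
Only numpy, scipy, OpenCV 4.12 (cv2) and the standard library are available. Lean on these libraries where they do the work, as an engineer would, in place of code of your own. Each camera call takes 0.05 s, during which the arm holds its last target. There are 200 camera calls.

TASK

Secure the wooden board in the holding jig: turn the red clamp knob clockwise all the way to its end stop, and then the yellow one, so that their steel claws lie squarely across the board. Leave the black clamp as it is, because that is where the board will be drilled, and do not knock the board out of place.

Things in the scene. Friction and masses are not known exactly. Their poses are not given: they have to be found in the camera images.
- red_grip (a point): Red captive clamp bolt: point on its upright axis, mid-grip, 69 mm above the bench. Grip: bar 48 mm long (point x), 14 mm wide (y), 46 to 84 mm above the bench. Below it, turning with it: 22 mm collar, steel claw 15 mm wide (32 to 40 mm up) reaching 47 mm along +x. Home: 1.1 to 1.45 rad clockwise from above (yaw falls) to a hard stop, where +x points along the board's -x. z up.
- yellow_grip (a point): The same point on the yellow clamp bolt, alike in shape and turning. These bolts turn in place without rising, against light steady friction (0.08 N m), and stay where left; at the start the claws point beside the board, roughly along its length. The three clamps stand in a row beside the board, 105 mm apart; which colour stands in which place varies.
- black_grip (a point): The same point on the black clamp bolt, alike in shape and also open at the start; it is to be left as it is.
- work_board: Wooden board, 60 (x) by 230 (y) by 18 mm, loose with 2 mm play in a shallow nest on the jig's plywood base (126 by 320 by 12 mm, fixed to the bench). Origin: centre of its underside, 12 mm above the bench. +x points from the board to the row of clamps, on the robot's side; their axes stand 60 mm from its centre line. z up. A closed claw lies 2 mm above the board.

How it is judged:
On the way, in this order (a step that is already met when the one before it is completed fails the run):
1. the red clamp is turned home while the yellow one is still open (angle between the x axis of red_grip and the x axis of work_board, either way round below 0.2 rad and angle between the x axis of yellow_grip and the x axis of work_board, either way round above 0.9 rad), for 0.2 s.
2. then the yellow clamp is turned home (angle between the x axis of yellow_grip and the x axis of work_board, either way round below 0.2 rad), for 0.2 s.
At the end, for the whole second after the job is handed in: The red and the yellow clamp are both at their end stops, their claws square across the board within 0.2 rad (11 degrees); the black clamp is still open (over 0.95 rad from square) and the board lies in its nest, within 15 mm of where it was (angle between the x axis of each of red_grip, yellow_grip and the x axis of work_board, either way round below 0.2 rad and angle between the x axis of black_grip and the x axis of work_board, either way round above 0.95 rad and distance of work_board from where it was at the start of the episode below 0.015 m); the robot touches nothing.
It fails at once if the black clamp is turned towards closed (to less than 0.95 rad from square) (angle between the x axis of black_grip and the x axis of work_board, either way round below 0.95 rad).
It fails at once if the board is moved more than 15 mm (distance of work_board from where it was at the start of the episode above 0.015 m).
It also fails if it takes over 48 s, if anything falls off the work surface, if the arm or the gripper's body presses on something with over 40 N, if the wrist force passes 120 N, or if a joint passes its speed limit or range.

## Working session

There is one attempt and no reset: what is moved stays moved. The work goes in short steps, Python scripts to look and compute and a shell command to move; the robot and the scene stay as the last step left them, time stands still between calls to the robot, and variables do not carry over. Pictures are saved under pics/ and viewed, at most 10 in all, crops included, and the job is handed in when it is done.

```bash
mkdir -p pics; ls
python3 - <<'E'
from plant import ctrl
import cv2,numpy as np
s=ctrl.get_state();print(s['time_s'],s['ee_pos'],s['tool_rot'],s['width'],ctrl.grip_point_offset)
for n in('top','side'):
    cv2.imwrite(f'pics/{n}0.png',ctrl.capture(n)[:,:,::-1])
    m=ctrl.camera_model(n);print(n,m)
E
```

```text
pics
0.0 [0.130533   0.53401819 0.2381681 ] [-3.75813324e-01 -3.11858588e+00  2.03426111e-03] 0.08794646150792564 0.0187
top {'intrinsics': array([[375.0571894 ,   0.        , 256.26610153],
       [  0.        , 375.0571894 , 195.03520168],
       [  0.        ,   0.        ,   1.        ]]), 'D': array([-0.01731989,  0.        ,  0.        ,  0.        ,  0.        ]), 'R': array([[-0.00597408, -0.99988968,  0.01359899],
       [-0.99736914,  0.00497544, -0.07231904],
       [ 0.0722434 , -0.01399526, -0.99728884]]), 't': array([0.11645117, 0.47705059, 0.89445174])}
side {'intrinsics': array([[480.29203916,   0.        , 259.74225652],
       [  0.        , 480.29203916, 187.8292295 ],
       [  0.        ,   0.        ,   1.        ]]), 'D': array([-0.16320161,  0.        ,  0.        ,  0.        ,  0.        ]), 'R': array([[ 0.84487159, -0.53496575,  0.0019087 ],
       [-0.20689995, -0.33004324, -0.92101242],
       [ 0.49334005,  0.77774232, -0.38952854]]), 't': array([-0.35538204,  0.20451408,  0.58026935])}
```

View pics/top0.png

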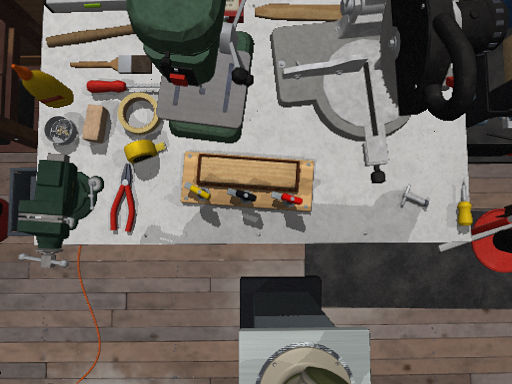

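View pics/side0.png

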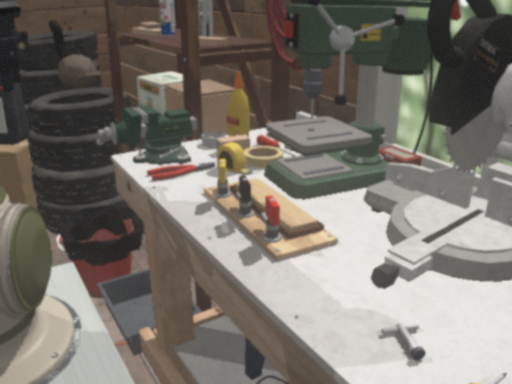

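Top view: clamps from left to right are yellow (199,192), black (243,195) and red (289,198), with the board above them at (248,172). The side view confirms the order, with red nearest the camera.

```bash
cat > h.py <<'E'
import numpy as np,cv2
from plant import ctrl
def px2w(m,uv,z):
    K,D,R,t=m['intrinsics'],m['D'],m['R'],m['t']
    p=cv2.undistortPoints(np.array(uv,float).reshape(-1,1,2),K,D)[:,0]
    d=np.c_[p,np.ones(len(p))]@R; c=-R.T@t
    return c+d*((z-c[2])/d[:,2])[:,None]
def w2px(m,X): 
    return cv2.projectPoints(np.array(X,float).reshape(-1,1,3),cv2.Rodrigues(m['R'])[0],m['t'],m['intrinsics'],m['D'])[0][:,0]
def masks(im):
    h=cv2.cvtColor(im,cv2.COLOR_RGB2HSV).astype(int);H,S,V=h[...,0],h[...,1],h[...,2]
    return {'red':((H<6)|(H>174))&(S>170)&(V>90),'yellow':(H>21)&(H<32)&(S>180)&(V>90),'black':(V<50)}
E
python3 - <<'E'
from h import *
im=cv2.imread('pics/top0.png')[:,:,::-1].copy();m=ctrl.camera_model('top')
cv2.imwrite('pics/topz.png',cv2.resize(im[140:222,170:325],None,fx=5,fy=5,interpolation=cv2.INTER_CUBIC)[:,:,::-1])
roi=np.zeros(im.shape[:2],bool);roi[178:212,184:310]=1
for n,k in masks(im).items():
    k=(k&roi).astype(np.uint8);N,L,st,c=cv2.connectedComponentsWithStats(k)
    i=1+np.argmax(st[1:,4]);p=np.argwhere(L==i)[:,::-1]
    w=px2w(m,p,0.084);cc=w.mean(0);_,_,v=np.linalg.svd(w[:,:2]-cc[:2])
    print(n,len(p),c[i],cc,'yaw',np.arctan2(v[0,1],v[0,0]))
print(px2w(m,[(181,203),(311,212),(314,160),(187,151)],0.012))
E
```

```text
red 57 [286.12280702 196.70175439] [0.46869716 0.04761411 0.084     ] yaw -1.9976224919543741
yellow 97 [199.41237113 191.59793814] [0.48117203 0.24244563 0.084     ] yaw -2.0548092054062117
black 207 [228.32850242 185.01932367] [0.49570537 0.17751939 0.084     ] yaw -1.640441330527396
[[ 0.45949811  0.29695506  0.012     ]
 [ 0.43586222 -0.01946582  0.012     ]
 [ 0.56384886 -0.02901415  0.012     ]
 [ 0.587356    0.28336073  0.012     ]]
```

View pics/topz.png

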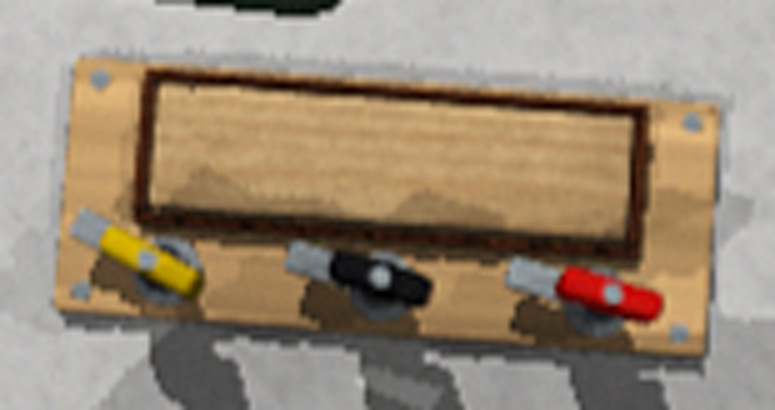

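Enlarged, the grip axes are at crop pixels yellow (148,260), black (380,277) and red (613,293). All claws point left, towards world +y, so closing turns them toward +x.

```bash
cat >> h.py <<'E'
def yaw_y(s=None):
    s=s or ctrl.get_state();R=cv2.Rodrigues(np.array(s['tool_rot']))[0];return np.arctan2(R[1,1],R[0,1])
def go(xy,z,yaw):
    s=ctrl.get_state();R=cv2.Rodrigues(np.array(s['tool_rot']))[0]
    d=R.T@(np.array([*xy,z])-s['ee_pos'])/.05
    print('t',s['time_s'],'shift rows',d.round(2),'twist rows',round((yaw_y(s)-yaw)/.08,2),'q',np.round(s['joint_pos'],2))
E
python3 - <<'E'
from h import *
m=ctrl.camera_model('top')
c=lambda x,y:(170+(x+.5)/5-.5,140+(y+.5)/5-.5)
A=px2w(m,[c(148,260),c(380,277),c(613,293)],.086);print(A)
# bar ends at z .084
for n,a,b in(('y',(195,282),(92,232)),('k',(425,292),(335,265)),('r',(655,306),(563,279))):
    w=px2w(m,[c(*a),c(*b)],.084);d=w[1]-w[0];print(n,w.mean(0)[:2],np.arctan2(d[1],d[0]))
go(A[2,:2],.12,-0.2)
E
```

```text
[[0.48100097 0.24263981 0.086     ]
 [0.47284429 0.13872563 0.086     ]
 [0.46512041 0.03417994 0.086     ]]
y [0.48253653 0.24496188] 1.11410232214748
k [0.47231502 0.13876189] 1.2736496611614276
r [0.46548264 0.03576123] 1.2795052329128211
t 0.1 shift rows [-8.88 -8.12  2.37] twist rows 19.14 q [ 1.12  0.38  1.3  -0.    1.46 -0.22]
```

```bash
R='x'; python3 -m inch '[{"tx":-0.6,"ty":-0.55},{"tx":-0.6,"ty":-0.55},{"tx":-0.6,"ty":-0.55},{"tx":-0.6,"ty":-0.55},{"tx":-0.6,"ty":-0.55},{"tx":-0.6,"ty":-0.55},{"tx":-0.6,"ty":-0.55},{"tx":-0.6,"ty":-0.55}]' -1
python3 -m inch '[{"tx":-0.6,"ty":-0.55},{"tx":-0.6,"ty":-0.55},{"tx":-0.6,"ty":-0.55},{"tx":-0.6,"ty":-0.55},{"tx":-0.6,"ty":-0.55},{"tx":-0.6,"ty":-0.55},{"tx":-0.6,"ty":-0.55}]'
python3 -m inch '[{"twist":1},{"twist":1},{"twist":1},{"twist":1},{"twist":1},{"twist":1},{"twist":1},{"twist":1}]'
python3 -m inch '[{"twist":1},{"twist":1},{"twist":1},{"twist":1},{"twist":1},{"twist":1},{"twist":1},{"twist":1}]'
python3 -m inch '[{"twist":1},{"twist":1},{"twist":1},{"twist":1},{},{}]'
python3 - <<'E'
from h import *
m=ctrl.camera_model('wrist');im=ctrl.capture('wrist')
cv2.imwrite('pics/w1.png',im[:,:,::-1])
k=masks(im)['red'].astype(np.uint8);N,L,st,c=cv2.connectedComponentsWithStats(k)
i=1+np.argmax(st[1:,4]);print(st[i],c[i],px2w(m,[c[i]],.084),w2px(m,[[.465,.034,.084]]))
go((.465,.035),.05,-.29)
E
```

```text
[229 316  11  30 148] [232.46621622 331.10135135] [[0.34801902 0.44917933 0.084     ]] [[  5.85652314 436.27995034]]
t 0.15 shift rows [-8.87 -8.1   3.77] twist rows 20.26 q [ 1.12  0.38  1.3  -0.    1.46 -0.22]schema error: expected keys tx, ty, tz, twist
schema error: expected keys tx, ty, tz, twist
schema error: expected keys tx, ty, tz, twist
schema error: expected keys tx, ty, tz, twist
schema error: expected keys tx, ty, tz, twist
```

View pics/w1.png

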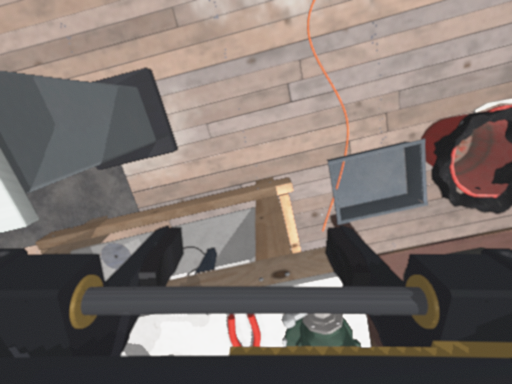

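The rows need all four keys, so nothing moved; the wrist view still shows the start position, with the pliers at (243,330). I'm resending the moves.

```bash
python3 -m inch '[{"tx":-0.6,"ty":-0.55,"tz":0,"twist":0},{"tx":-0.6,"ty":-0.55,"tz":0,"twist":0},{"tx":-0.6,"ty":-0.55,"tz":0,"twist":0},{"tx":-0.6,"ty":-0.55,"tz":0,"twist":0},{"tx":-0.6,"ty":-0.55,"tz":0,"twist":0},{"tx":-0.6,"ty":-0.55,"tz":0,"twist":0},{"tx":-0.6,"ty":-0.55,"tz":0,"twist":0},{"tx":-0.6,"ty":-0.55,"tz":0,"twist":0}]' -1 
python3 -m inch '[{"tx":-0.6,"ty":-0.55,"tz":0,"twist":0},{"tx":-0.6,"ty":-0.55,"tz":0,"twist":0},{"tx":-0.6,"ty":-0.55,"tz":0,"twist":0},{"tx":-0.6,"ty":-0.55,"tz":0,"twist":0},{"tx":-0.6,"ty":-0.55,"tz":0,"twist":0},{"tx":-0.6,"ty":-0.55,"tz":0,"twist":0}]'
python3 -m inch '[{"tx":0,"ty":0,"tz":0,"twist":1},{"tx":0,"ty":0,"tz":0,"twist":1},{"tx":0,"ty":0,"tz":0,"twist":1},{"tx":0,"ty":0,"tz":0,"twist":1},{"tx":0,"ty":0,"tz":0,"twist":1},{"tx":0,"ty":0,"tz":0,"twist":1},{"tx":0,"ty":0,"tz":0,"twist":1},{"tx":0,"ty":0,"tz":0,"twist":1}]'
python3 -m inch '[{"tx":0,"ty":0,"tz":0,"twist":1},{"tx":0,"ty":0,"tz":0,"twist":1},{"tx":0,"ty":0,"tz":0,"twist":1},{"tx":0,"ty":0,"tz":0,"twist":1},{"tx":0,"ty":0,"tz":0,"twist":1},{"tx":0,"ty":0,"tz":0,"twist":1},{"tx":0,"ty":0,"tz":0,"twist":1},{"tx":0,"ty":0,"tz":0,"twist":1}]'
python3 -m inch '[{"tx":0,"ty":0,"tz":0,"twist":1},{"tx":0,"ty":0,"tz":0,"twist":1},{"tx":0,"ty":0,"tz":0,"twist":1},{"tx":0,"ty":0,"tz":0,"twist":1},{"tx":0,"ty":0,"tz":0,"twist":0}]'
python3 - <<'E'
from h import *
m=ctrl.camera_model('wrist');im=ctrl.capture('wrist')
cv2.imwrite('pics/w2.png',im[:,:,::-1])
print(w2px(m,[[.465,.034,.084]]))
go((.465,.035),.05,-.29)
E
```

```text
time_s: 0.95
ee_pos: [0.312, 0.2621, 0.2387]
tool_rot: [-0.375, -3.119, -0.0]
contact_force: [1.3, 0.5, 0.6]
width: 0.0878
gripper_force: 0.0
time_s: 1.55
ee_pos: [0.4478, 0.0589, 0.2387]
tool_rot: [-0.376, -3.119, -0.0]
contact_force: [-0.0, -0.6, -0.2]
width: 0.0883
gripper_force: 0.0
time_s: 2.35
ee_pos: [0.447, 0.0605, 0.2386]
tool_rot: [-1.342, -2.84, 0.0]
contact_force: [-0.1, 0.1, 0.5]
width: 0.088
gripper_force: 0.0
time_s: 3.15
ee_pos: [0.447, 0.0605, 0.2386]
tool_rot: [-2.168, -2.273, 0.0]
contact_force: [0.8, 0.2, 0.1]
width: 0.0877
gripper_force: 0.0
time_s: 3.65
ee_pos: [0.447, 0.0605, 0.2386]
tool_rot: [-2.5, -1.902, 0.001]
contact_force: [0.5, -0.0, 0.1]
width: 0.0878
gripper_force: 0.0
[[275.27074837 191.22800468]]
t 3.7 shift rows [-0.4   0.48  3.77] twist rows 0.28 q [-0.13  0.21  1.55 -0.    1.38  0.14]
```

View pics/w2.png

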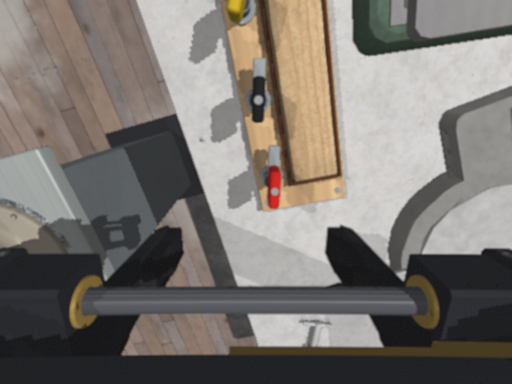

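The bolt head is at (274,191), against a predicted (275,191), and the bar lies square to the finger line. Descending and gripping.

```bash
python3 -m inch '[{"tx":-0.4,"ty":0.48,"tz":0,"twist":0},{"tx":0,"ty":0,"tz":0.7,"twist":0},{"tx":0,"ty":0,"tz":0.7,"twist":0},{"tx":0,"ty":0,"tz":0.7,"twist":0},{"tx":0,"ty":0,"tz":0.7,"twist":0},{"tx":0,"ty":0,"tz":0.5,"twist":0},{"tx":0,"ty":0,"tz":0.4,"twist":0},{"tx":0,"ty":0,"tz":0,"twist":0}]'
python3 -m inch '[{"tx":0,"ty":0,"tz":0,"twist":0},{"tx":0,"ty":0,"tz":0,"twist":0},{"tx":0,"ty":0,"tz":0,"twist":0},{"tx":0,"ty":0,"tz":0,"twist":0},{"tx":0,"ty":0,"tz":0,"twist":0},{"tx":0,"ty":0,"tz":0,"twist":0},{"tx":0,"ty":0,"tz":0,"twist":0},{"tx":0,"ty":0,"tz":0,"twist":0}]' 1 15
python3 - <<'E'
from h import *
go((.465,.035),.05,-.29);print(ctrl.get_state()['wrist_torque'])
E
```

```text
time_s: 4.5
ee_pos: [0.4638, 0.035, 0.0519]
tool_rot: [-2.495, -1.904, 0.005]
contact_force: [0.8, 0.4, 0.6]
width: 0.0883
gripper_force: 0.0
time_s: 5.3
ee_pos: [0.465, 0.0348, 0.0538]
tool_rot: [-2.499, -1.904, 0.0]
contact_force: [-0.5, -0.5, -0.5]
width: 0.0263
gripper_force: 0.0
t 5.3 shift rows [ 0.   -0.    0.08] twist rows 0.26 q [-0.18  0.48  1.79 -0.    0.88  0.09]
[-0.06001444  0.09936083 -0.03538649]
```

```bash
python3 -m inch '[{"tx":0,"ty":0,"tz":0,"twist":0},{"tx":0,"ty":0,"tz":0,"twist":0},{"tx":0,"ty":0,"tz":0,"twist":0},{"tx":0,"ty":0,"tz":0,"twist":0}]' 
python3 -m inch '[{"tx":0,"ty":0,"tz":0,"twist":0.8},{"tx":0,"ty":0,"tz":0,"twist":0.8},{"tx":0,"ty":0,"tz":0,"twist":0.8},{"tx":0,"ty":0,"tz":0,"twist":0.8}]'
python3 - <<'E'
from h import *
s=ctrl.get_state();print(yaw_y(),s['wrist_torque'],s['gripper_force'])
E
```

```text
time_s: 5.7
ee_pos: [0.4651, 0.0348, 0.0537]
tool_rot: [2.499, 1.903, 0.0]
contact_force: [0.4, -0.2, -1.3]
width: 0.0138
gripper_force: 14.8
time_s: 6.1
ee_pos: [0.4652, 0.0348, 0.0537]
tool_rot: [2.723, 1.566, 0.001]
contact_force: [1.6, -1.1, -1.9]
width: 0.0137
gripper_force: 15.0
-0.5273288845918883 [-0.11770124 -0.12896255  0.13727852] 14.975612136768177
```

Gripped and turning with low force. About 1.12 rad remains (14 rows).

```bash
python3 -m inch '[{"tx":0,"ty":0,"tz":0,"twist":0.9},{"tx":0,"ty":0,"tz":0,"twist":0.9},{"tx":0,"ty":0,"tz":0,"twist":0.9},{"tx":0,"ty":0,"tz":0,"twist":0.9},{"tx":0,"ty":0,"tz":0,"twist":0.9},{"tx":0,"ty":0,"tz":0,"twist":0.9},{"tx":0,"ty":0,"tz":0,"twist":0.9},{"tx":0,"ty":0,"tz":0,"twist":0.9}]' 
python3 -m inch '[{"tx":0,"ty":0,"tz":0,"twist":0.9},{"tx":0,"ty":0,"tz":0,"twist":0.9},{"tx":0,"ty":0,"tz":0,"twist":0.9},{"tx":0,"ty":0,"tz":0,"twist":0.9},{"tx":0,"ty":0,"tz":0,"twist":0.6},{"tx":0,"ty":0,"tz":0,"twist":0}]'
python3 - <<'E'
from h import *
s=ctrl.get_state();print(yaw_y(),s['wrist_torque'],s['gripper_force'])
E
```

```text
time_s: 6.9
ee_pos: [0.4655, 0.0346, 0.0538]
tool_rot: [3.056, 0.727, 0.001]
contact_force: [2.8, -2.0, -3.0]
width: 0.0136
gripper_force: 15.0
time_s: 7.5
ee_pos: [0.4655, 0.0344, 0.0538]
tool_rot: [3.134, 0.209, 0.002]
contact_force: [2.5, -4.0, -3.0]
width: 0.014
gripper_force: 15.0
-1.4373563707850427 [-0.63503943 -0.25169984 -0.03692336] 14.957155147567391
```

```bash
python3 -m inch '[{"tx":0,"ty":0,"tz":0,"twist":0.7},{"tx":0,"ty":0,"tz":0,"twist":0.7},{"tx":0,"ty":0,"tz":0,"twist":0.7},{"tx":0,"ty":0,"tz":0,"twist":0.5},{"tx":0,"ty":0,"tz":0,"twist":0},{"tx":0,"ty":0,"tz":0,"twist":0}]'
python3 - <<'E'
from h import *
s=ctrl.get_state();print(yaw_y(),s['wrist_torque'],s['gripper_force'])
E
```

```text
time_s: 8.1
ee_pos: [0.4655, 0.0343, 0.0538]
tool_rot: [3.139, -0.114, 0.002]
contact_force: [3.2, -4.1, -2.7]
width: 0.0137
gripper_force: 15.0
-1.643429296745929 [-0.71458556 -0.31128428 -0.00579892] 14.95795293012634
```

```bash
python3 -m inch '[{"tx":0,"ty":0,"tz":0,"twist":0.5},{"tx":0,"ty":0,"tz":0,"twist":0.5},{"tx":0,"ty":0,"tz":0,"twist":0}]'
python3 - <<'E'
from h import *
s=ctrl.get_state();print(yaw_y(),s['wrist_torque'],s['gripper_force'])
E
python3 -m inch '[{"tx":0,"ty":0,"tz":0,"twist":0},{"tx":0,"ty":0,"tz":0,"twist":0},{"tx":0,"ty":0,"tz":0,"twist":0},{"tx":0,"ty":0,"tz":0,"twist":0}]' 0
python3 -m inch '[{"tx":0,"ty":0,"tz":-0.5,"twist":0},{"tx":0,"ty":0,"tz":-0.7,"twist":0},{"tx":0,"ty":0,"tz":-0.7,"twist":0},{"tx":0,"ty":0,"tz":-0.7,"twist":0},{"tx":0,"ty":0,"tz":0,"twist":0}]' -1
python3 - <<'E'
from h import *
im=ctrl.capture('wrist');cv2.imwrite('pics/w3.png',im[:,:,::-1])
go((.481,.2426),.12,1.114-np.pi/2)
E
```

```text
time_s: 8.4
ee_pos: [0.4655, 0.0344, 0.0538]
tool_rot: [3.131, -0.24, 0.002]
contact_force: [2.0, -4.8, -3.5]
width: 0.0147
gripper_force: 15.8
-1.7234985651845764 [-0.67845531 -0.26523208  0.41663744] 15.808497122197878
time_s: 8.8
ee_pos: [0.4648, 0.035, 0.0537]
tool_rot: [-3.132, 0.242, 0.001]
contact_force: [-0.4, 0.1, 0.2]
width: 0.0431
gripper_force: 0.0
time_s: 9.3
ee_pos: [0.4665, 0.0347, 0.1876]
tool_rot: [3.132, -0.241, 0.013]
contact_force: [0.2, -0.1, 0.1]
width: 0.0814
gripper_force: 0.0
t 9.35 shift rows [-0.34 -4.15  1.3 ] twist rows -15.85 q [-0.18  0.29  1.61  0.    1.24  1.54]
```

View pics/w3.png

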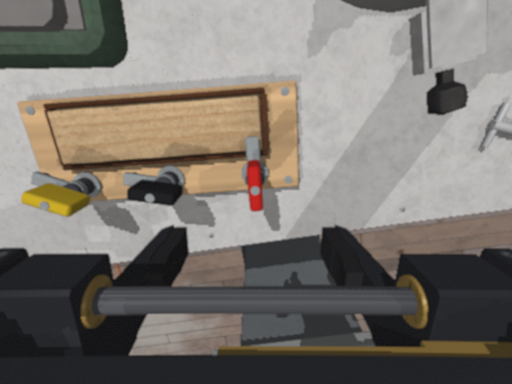

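The torque rise marked the stop, and the red claw (253,150) lies square across the board. Black and yellow are still open. Next, yellow.

```bash
python3 -m inch '[{"tx":-0.06,"ty":-0.7,"tz":0,"twist":0},{"tx":-0.06,"ty":-0.7,"tz":0,"twist":0},{"tx":-0.06,"ty":-0.7,"tz":0,"twist":0},{"tx":-0.06,"ty":-0.7,"tz":0,"twist":0},{"tx":-0.06,"ty":-0.7,"tz":0,"twist":0},{"tx":-0.04,"ty":-0.65,"tz":0,"twist":0},{"tx":0,"ty":0,"tz":0,"twist":-1},{"tx":0,"ty":0,"tz":0,"twist":-1}]' -1
python3 -m inch '[{"tx":0,"ty":0,"tz":0,"twist":-1},{"tx":0,"ty":0,"tz":0,"twist":-1},{"tx":0,"ty":0,"tz":0,"twist":-1},{"tx":0,"ty":0,"tz":0,"twist":-1},{"tx":0,"ty":0,"tz":0,"twist":-1},{"tx":0,"ty":0,"tz":0,"twist":-1},{"tx":0,"ty":0,"tz":0,"twist":-1},{"tx":0,"ty":0,"tz":0,"twist":-1}]'
python3 -m inch '[{"tx":0,"ty":0,"tz":0,"twist":-1},{"tx":0,"ty":0,"tz":0,"twist":-1},{"tx":0,"ty":0,"tz":0,"twist":-1},{"tx":0,"ty":0,"tz":0,"twist":-1},{"tx":0,"ty":0,"tz":0,"twist":-1},{"tx":0,"ty":0,"tz":0,"twist":-1},{"tx":0,"ty":0,"tz":0,"twist":0}]'
python3 - <<'E'
from h import *
m=ctrl.camera_model('wrist');im=ctrl.capture('wrist')
cv2.imwrite('pics/w4.png',im[:,:,::-1])
print(w2px(m,[[.481,.2426,.086]]))
go((.481,.2426),.053,1.114-np.pi/2)
E
```

```text
time_s: 10.15
ee_pos: [0.4792, 0.2434, 0.1818]
tool_rot: [3.141, 0.017, -0.005]
contact_force: [0.5, -0.4, 0.1]
width: 0.0879
gripper_force: 0.0
time_s: 10.95
ee_pos: [0.4794, 0.2424, 0.182]
tool_rot: [-2.977, -1.002, 0.005]
contact_force: [0.0, -0.1, 0.6]
width: 0.0883
gripper_force: 0.0
time_s: 11.65
ee_pos: [0.4795, 0.2424, 0.1823]
tool_rot: [-2.655, -1.677, 0.004]
contact_force: [0.4, -0.2, -0.5]
width: 0.0885
gripper_force: 0.0
[[256.60109481 189.09361509]]
t 11.7 shift rows [0.02 0.03 2.59] twist rows 0.13 q [0.25 0.41 1.43 0.   1.31 0.69]
```

View pics/w4.png

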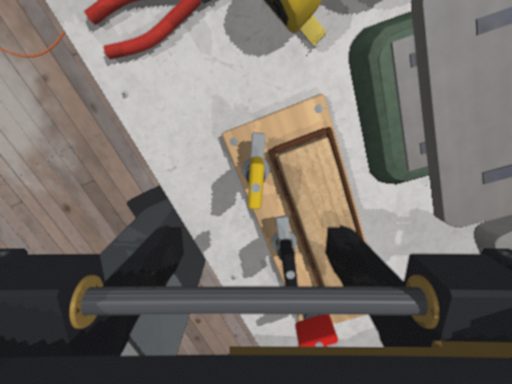

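The yellow bolt head is at (256,188), as predicted, with the bar along the tool x axis. Black, at (289,255), is clear of the fingers.

```bash
python3 -m inch '[{"tx":0.02,"ty":0.03,"tz":0.6,"twist":0},{"tx":0,"ty":0,"tz":0.6,"twist":0},{"tx":0,"ty":0,"tz":0.6,"twist":0},{"tx":0,"ty":0,"tz":0.4,"twist":0},{"tx":0,"ty":0,"tz":0.36,"twist":0},{"tx":0,"ty":0,"tz":0,"twist":0}]'
python3 -m inch '[{"tx":0,"ty":0,"tz":0,"twist":0},{"tx":0,"ty":0,"tz":0,"twist":0},{"tx":0,"ty":0,"tz":0,"twist":0},{"tx":0,"ty":0,"tz":0,"twist":0},{"tx":0,"ty":0,"tz":0,"twist":0},{"tx":0,"ty":0,"tz":0,"twist":0},{"tx":0,"ty":0,"tz":0,"twist":0},{"tx":0,"ty":0,"tz":0,"twist":0}]' 1 15
python3 -m inch '[{"tx":0,"ty":0,"tz":0,"twist":0},{"tx":0,"ty":0,"tz":0,"twist":0},{"tx":0,"ty":0,"tz":0,"twist":0},{"tx":0,"ty":0,"tz":0,"twist":0},{"tx":0,"ty":0,"tz":0,"twist":0.7},{"tx":0,"ty":0,"tz":0,"twist":0.7}]'
python3 - <<'E'
from h import *
s=ctrl.get_state();print(yaw_y(),s['wrist_torque'],s['gripper_force'])
E
```

```text
time_s: 12.3
ee_pos: [0.4804, 0.2424, 0.0533]
tool_rot: [-2.657, -1.673, 0.008]
contact_force: [-0.0, -1.5, 0.3]
width: 0.0882
gripper_force: 0.0
time_s: 13.1
ee_pos: [0.4819, 0.2428, 0.0558]
tool_rot: [2.657, 1.676, 0.0]
contact_force: [0.2, -0.4, -0.1]
width: 0.0259
gripper_force: 0.0
time_s: 13.7
ee_pos: [0.481, 0.2428, 0.0557]
tool_rot: [-2.747, -1.522, 0.003]
contact_force: [-5.2, 0.6, 3.6]
width: 0.0138
gripper_force: 15.0
-0.5587879729713783 [0.18809111 1.04568024 0.08422449] 14.97886993107386
```

```bash
python3 -m inch '[{"tx":0,"ty":0,"tz":0,"twist":0.9},{"tx":0,"ty":0,"tz":0,"twist":0.9},{"tx":0,"ty":0,"tz":0,"twist":0.9},{"tx":0,"ty":0,"tz":0,"twist":0.9},{"tx":0,"ty":0,"tz":0,"twist":0.9},{"tx":0,"ty":0,"tz":0,"twist":0.9},{"tx":0,"ty":0,"tz":0,"twist":0.9},{"tx":0,"ty":0,"tz":0,"twist":0.9}]' 
python3 -m inch '[{"tx":0,"ty":0,"tz":0,"twist":0.9},{"tx":0,"ty":0,"tz":0,"twist":0.9},{"tx":0,"ty":0,"tz":0,"twist":0.9},{"tx":0,"ty":0,"tz":0,"twist":0.9},{"tx":0,"ty":0,"tz":0,"twist":0.6},{"tx":0,"ty":0,"tz":0,"twist":0.6},{"tx":0,"ty":0,"tz":0,"twist":0},{"tx":0,"ty":0,"tz":0,"twist":0}]'
python3 - <<'E'
from h import *
s=ctrl.get_state();print(yaw_y(),s['wrist_torque'],s['gripper_force'])
E
```

```text
time_s: 14.5
ee_pos: [0.4806, 0.2432, 0.0557]
tool_rot: [-3.067, -0.678, 0.004]
contact_force: [-7.0, 4.3, 4.1]
width: 0.0138
gripper_force: 15.0
time_s: 15.3
ee_pos: [0.4805, 0.2435, 0.0557]
tool_rot: [-3.139, -0.084, 0.004]
contact_force: [-7.9, 5.7, 4.4]
width: 0.0137
gripper_force: 15.0
-1.5169894775017032 [ 0.9444499   1.28654194 -0.03007027] 14.969956032000482
```

```bash
python3 -m inch '[{"tx":0,"ty":0,"tz":0,"twist":0.6},{"tx":0,"ty":0,"tz":0,"twist":0.6},{"tx":0,"ty":0,"tz":0,"twist":0.5},{"tx":0,"ty":0,"tz":0,"twist":0.5},{"tx":0,"ty":0,"tz":0,"twist":0.4},{"tx":0,"ty":0,"tz":0,"twist":0}]'
python3 - <<'E'
from h import *
s=ctrl.get_state();print(yaw_y(),s['wrist_torque'],s['gripper_force'])
E
python3 -m inch '[{"tx":0,"ty":0,"tz":0,"twist":0},{"tx":0,"ty":0,"tz":0,"twist":0},{"tx":0,"ty":0,"tz":0,"twist":0},{"tx":0,"ty":0,"tz":0,"twist":0}]' 0
python3 -m inch '[{"tx":0,"ty":0,"tz":-0.5,"twist":0},{"tx":0,"ty":0,"tz":-0.7,"twist":0},{"tx":0,"ty":0,"tz":-0.7,"twist":0},{"tx":0,"ty":0,"tz":-0.7,"twist":0},{"tx":0,"ty":0,"tz":0,"twist":0},{"tx":0,"ty":0,"tz":0,"twist":0}]'
python3 - <<'E'
from h import *
im=ctrl.capture('wrist');cv2.imwrite('pics/w5.png',im[:,:,::-1])
E
```

```text
time_s: 15.9
ee_pos: [0.481, 0.2436, 0.0557]
tool_rot: [-3.131, 0.242, 0.002]
contact_force: [-5.3, 6.1, 2.5]
width: 0.0145
gripper_force: 15.8
-1.7248089481058502 [1.02116344 1.02172559 0.41506379] 15.769887584756361
time_s: 16.3
ee_pos: [0.4821, 0.2426, 0.0558]
tool_rot: [3.132, -0.242, 0.001]
contact_force: [0.3, 0.3, 0.0]
width: 0.0435
gripper_force: 0.0
time_s: 16.9
ee_pos: [0.4819, 0.2426, 0.1858]
tool_rot: [-3.132, 0.242, -0.001]
contact_force: [-1.0, -0.7, -0.8]
width: 0.0442
gripper_force: 0.0
```

View pics/w5.png

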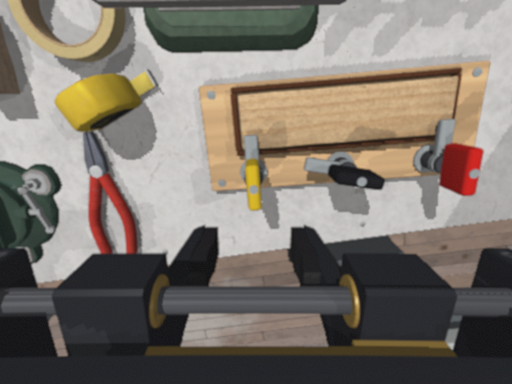

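The yellow claw (251,150) and red claw (443,135) lie across the board. Black (345,172) is still open, the board is in its nest and the gripper is clear.

```bash
python3 -c "
from plant import ctrl
print(ctrl.hand_in())"
```

```text
the job is handed in; nothing more can be done
None
```

I turned the red clamp and then the yellow one to their end stops, left the black clamp open with the board in its nest, and handed the job in at about 17 s; no verdict came back.

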